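Hang the shaping mallet in its spring clip

ROBOT

A 7-joint arm with a two-finger parallel gripper is mounted at the origin on the work surface. World frame = base frame: x ahead of the robot, y to its left, z up, the work surface at z = 0. Lengths are in m, angles in degrees, forces in N, time in s.
With the tool pointing down it reaches from about 0.425 to 1.025 m from the base axis. Payload 3.6 kg.
Tool frame: the origin (TCP) lies at the very end of the fingers, on their centre line; the grasp point (between the pads) lies 19 mm behind it; z points along the fingers, y is the line along which they close (so a half turn about z gives the same grasp; the last joint's range is limited). The gripper opens to 85 mm and grips with 20 to 120 N. Pads are 22 mm wide; open, the fingers measure 114 mm over their backs; the gripper's body (76 mm by 85 mm) begins 54 mm behind the grasp point. The pads swing forward as they close: fully open they stand 13 mm farther back than shut.
Start: joints at [-74.857, 33.873, 2.773, 92.16, -1.908, 54.013, -1.931], TCP at [0.254, 0.679, 0.231] pointing down, gripper open.
Joint ranges: [-153.93, 153.93], [-27.13, 128.08], [-72.61, 78.16], [10.71, 143.7], [-87.88, 267.88], [4.46, 118.87], [-176.78, 176.78]. Speed limits (degrees/s): [147.25, 147.25, 180, 180, 180, 180, 180].

INTERFACE

Orientations are given as a 3x3 rotation matrix whose columns are the frame's x, y, z axes.
In Python, from bench import bot, cams gives the robot as it stands.
- The arm moves only by the tool arm_command, never from a script. Its arguments are lists of equal length, an entry for each row: "twist": the turn, a rotation vector about the tool's x, y, z in rad, a list of three; "slide": the shift along the tool's x, y, z in m, a list of three; "jaw": the finger opening in m, from 0 to 0.0854. In form: {"twist": [[ax, ay, az], ...], "slide": [[tx, ty, tz], ...], "jaw": [jaw, ...]}. A call has exactly 5 rows; each row shifts and turns the commanded pose from where the row before left it, along the tool's axes as they then stand; what a row does not reach is not made up. A row lasts 1/8 s, in which the tool goes at most 62.5 mm and 10.7 degrees, less where a joint would pass 70% of its speed; a pose out of reach is approached as far as the arm can. A call is refused whole if a number of a shift passes 0.0625 or a number of a turn 0.188, either way. A call with a gripper value outside its range is refused whole. The fingers move at their own pace and stop on an object; "force" is the grip in N (left out, the last holds). Time passes only in rows, so rows that do not move let the fingers close, or fill a call up. It gives the time, the measured TCP pose, the force, the opening and the grip force at its end, in the units of the state.
- bot.get_state(): the state, without advancing time (a new reading comes with each control period).
- cams.get_image(name): name is "scene" or "top" or "wrist"; returns a dict with "img" (384x512x3 uint8, blue, green, red), "z_map" (384x512 float32, m along the optical axis (not along the pixel's ray), 0 where there is no reading), "fx", "fy", "cx", "cy" (pixels), "R" (3x3) and "t" (3): a world point X has camera coordinates R X + t. Camera axes: x right, y down, z forward; pixel columns grow to the right and rows downward; lengths in m; the calibration is good to about 2 mm. A picture is of the moment at which its call begins.
- bot.job_done(): hands the job in; it is judged then, once.
The state is a dict: "clock": time; "joints": joint angles; "qvel": joint speeds; "tau": joint torques, N m; "ee_pos": TCP position; "ee_rot": TCP orientation; "force": force on the tool from outside, world axes, zero at the start; "moment": the same for the moment, N m; "width": finger opening in m; "grasp_force": force on a finger pad.
Only numpy, scipy, OpenCV 4.12 (cv2) and the standard library are available. Lean on these libraries where they do the work, as an engineer would, in place of code of your own. Each camera call takes 0.05 s, during which the arm holds its last target. There are 200 camera calls.

TASK

Draw the red-banded wooden mallet out of the bored stump and, with its head held just clear above the prongs, push its handle into the empty spring-clip fork of the hook rack, past the two brass rollers, until you feel the back stop, and press it home there with about 12 newtons for about a second. Then ease off, set the head down on the prongs and let go, so that the mallet hangs straight with both rollers closed in front of it. More than 20 newtons bends the clip, so go by feel, and do not knock the neighbouring mallets or disturb the spool, bowl and jar.

Things in the scene. Friction and masses are not known exactly. Their poses are not given: they have to be found in the camera images.
- mallet_head (a point): Centre of the mallet's head, where to grasp it. Pale wood block with two red bands, 36 mm thick (x), 84 mm long (y), 44 mm high (z up); same after a half turn about z. Starts upright, head resting on the stump's top, handle in its bore. Weighs 0.17 to 0.34 kg.
- mallet: The same mallet; origin in the middle of the head's underside, 22 mm under mallet_head, same axes. From there a handle of 16 mm diameter goes straight down and ends 130 mm lower in a knob of 30 mm diameter, 20 mm high, too big to pass between the rack's prongs: the handle must enter the fork from the front.
- stump: Round wooden stump, fixed, 110 mm diameter, 150 mm high, with an upright bore of 40 mm diameter right through. Origin at the centre of its underside, on the table.
- bracket: Blue bracket of the empty clip fork, one of the rack's two middle places, fixed. Origin level with the prongs' tops (200 mm up), midway between the prongs, where the handle axis nominally hangs when home. x points into the fork (push the handle in along +x), y across the prongs, z up. The next mallets hang 100 mm away on both sides: some 16 mm is free at each end of the head.
- fork_nominal (a point): Same point as bracket's origin. The steel fork, nominally, in bracket axes: two prongs 24 mm apart, 14 mm wide, 12 mm thick, from open tips at x = -16 to x = +60 mm; between them a rigid back stop with its face at x = +8 mm. But the whole fork with stop and rollers is clamped -20 to +20 mm further along x, differently each time; no pose tells this shift: feel for it.
- clip_l (a joint): Opening of the brass roller on the bracket's +y side, m: 0 closed, 0.003 as the handle passes, at most 0.007. The two rollers are upright, 12 mm in diameter, one in each prong, 10 mm apart, axes nominally at x = -10.7 mm (shifted with the fork). Pushing the handle through takes about 6 to 8 N; then they close in front of it with 2 mm of play left up to the back stop.
- clip_r (a joint): The same for the roller on the -y side.
- rack: Wooden stand with four forks, fixed; posts 430 mm apart along y, feet 160 mm long, a bar 450 mm long and 25 mm thick, 158 to 186 mm above the table. Nothing of it is higher than the prongs' tops. Origin on the table under the bar's middle; x points away from the front, same yaw as the bracket. Fork places: x = -55 mm, y = -150, -50, +50, +150 mm.
- black_head (a point): Neighbour: mallet with black rubber head (38 x 84 x 44 mm) hanging loosely in a plain fork of the rack; point on its handle axis 20 mm above the head's underside. Leave alone.
- brass_head (a point): Neighbour: mallet with brass head (36 x 84 x 36 mm) hanging loosely in a plain fork; point as above. Leave alone.
- blue_head (a point): Neighbour: mallet with steel head and blue faces (38 x 84 x 42 mm) hanging loosely in a plain fork; point as above. Leave alone.
- spool_mid (a point): Red spool on the table, 44 mm diameter, 45 mm high; point 20 mm above the table. Leave alone.
- bowl_mid (a point): Steel bowl on the table, 100 mm diameter, 40 mm high; point 20 mm above the table. Leave alone.
- jar_mid (a point): Amber jar on the table, 60 mm diameter, 70 mm high; point 20 mm above the table. Leave alone.

How it is judged:
By the outcome, as a careful person would: the job done as asked, in the order asked, and still so for the second after the job is handed in, with the robot touching nothing.
It also fails if it takes over 58 s, if anything falls off the work surface, if the arm or the gripper's body presses on something with over 40 N, if the wrist force passes 120 N, or if a joint passes its speed limit or range.

## Working session

There is one attempt and no reset: what is moved stays moved. The work goes in short steps, Python scripts to look and compute and a tool call to move; the robot and the scene stay as the last step left them, time stands still between calls to the robot, and variables do not carry over. Pictures are saved under pics/ and viewed, at most 10 in all, crops included, and the job is handed in when it is done.

Besides the shell and the picture viewer there is one more tool, called as name(argument=value, ...) on one line, values as JSON. arm_command: Moves the arm, as the interface text tells. Its arguments: {"type":"object","properties":{"twist":{"type":"array"},"slide":{"type":"array"},"jaw":{"type":"array"},"force":{"type":"number"}},"required":["twist","slide","jaw"]}

```bash
mkdir -p pics; ls
python3 - <<'E'
from bench import bot, cams
import cv2, numpy as np, pickle
s=bot.get_state(); print({k:np.round(v,3).tolist() for k,v in s.items()})
d={}
for n in ("scene","top"):
    d[n]=cams.get_image(n); cv2.imwrite(f"pics/{n}0.png",d[n]["img"])
    print(n,d[n]["fx"],np.round(-d[n]["R"].T@d[n]["t"],3),np.round(d[n]["R"],2).tolist())
pickle.dump(d,open("d.pkl","wb"))
cv2.imwrite("pics/both0.png",cv2.resize(np.vstack([d["scene"]["img"],d["top"]["img"]]),(400,600)))
E
```

```text
pics
{'clock': 0.0, 'joints': [-74.858, 33.925, 2.767, 92.237, -1.909, 54.011, -1.929], 'qvel': [-0.054, 0.023, -0.012, 0.054, -0.082, 0.05, 0.001], 'tau': [0.0, -54.87, 1.547, -19.813, 0.009, 0.009, 0.0], 'ee_pos': [0.254, 0.678, 0.23], 'ee_rot': [[-0.937, 0.35, -0.001], [0.35, 0.937, -0.002], [-0.0, -0.002, -1.0]], 'force': [0.618, 0.136, 0.316], 'moment': [0.027, 0.005, -0.022], 'grasp_force': 0.0, 'width': 0.085}
scene 445.6395014117591 [1.023 0.661 0.775] [[-0.8, 0.61, -0.01], [0.37, 0.48, -0.79], [-0.48, -0.63, -0.61]]
top 405.5737138009119 [0.33  0.039 1.195] [[-0.03, -1.0, -0.0], [-0.98, 0.03, -0.22], [0.22, -0.0, -0.98]]
```

View pics/scene0.png

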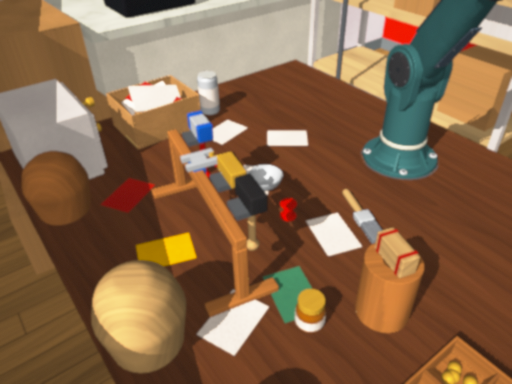

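View pics/top0.png

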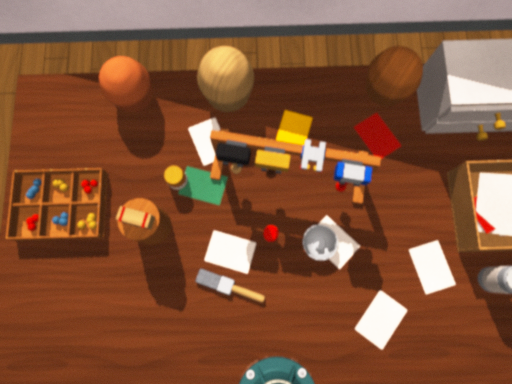

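The scene view shows the banded mallet in the stump at about (397,253), and the rack with black, brass and blue heads. The empty grey fork lies between brass and blue, at (198,160) in scene and (314,155) in top. The top view has the mallet at (135,217).

```bash
cat > h.py <<'E'
import numpy as np, cv2
def cloud(d):
    z=d["z_map"]; v,u=np.mgrid[:z.shape[0],:z.shape[1]]
    c=np.stack([(u-d["cx"])/d["fx"]*z,(v-d["cy"])/d["fy"]*z,z],-1)
    P=(c-d["t"])@d["R"]; P[z==0]=np.nan; return P
def ray(d,u,v,h):
    r=np.array([(u-d["cx"])/d["fx"],(v-d["cy"])/d["fy"],1])@d["R"]; o=-d["R"].T@d["t"]
    return o+r*(h-o[2])/r[2]
def rect(P,m,lo,hi):
    q=P[m&(P[...,2]>lo)&(P[...,2]<hi)]
    r=cv2.minAreaRect(q[:,:2].astype(np.float32)*1000); return len(q),np.round(r[0],1),np.round(r[1],1),round(r[2],1),np.round(np.median(q[:,2]),4)
E
python3 - <<'E'
import pickle,numpy as np,cv2
from h import *
d=pickle.load(open("d.pkl","rb")); T=d["top"]; P=cloud(T); S=cloud(d["scene"])
def box(u0,v0,u1,v1,shape=(384,512)):
    m=np.zeros(shape,bool); m[v0:v1,u0:u1]=1; return m
for n,b,lo,hi in [("mallet",(110,195,165,235),.18,.21),("stump",(105,190,170,250),.135,.16),("black",(212,135,254,172),.205,.27),("brass",(252,145,295,172),.205,.27),("blue",(330,155,376,190),.205,.27),("fork",(298,130,332,178),.19,.215),("bar",(205,120,390,170),.176,.192),("spool",(260,222,282,244),.03,.06),("bowl",(298,218,342,265),.025,.06),("jar",(160,160,190,195),.05,.09)]:
    print(n,rect(P,box(*b),lo,hi), rect(S,np.ones((384,512),bool)&(np.linalg.norm(S[...,:2]-np.array(rect(P,box(*b),lo,hi)[1])/1000,axis=-1)<.05),lo,hi))
a=cv2.resize(T["img"][120:200,200:390],None,fx=4,fy=4,interpolation=2)
b=cv2.resize(d["scene"]["img"][100:170,120:310],None,fx=4,fy=4,interpolation=2)
cv2.imwrite("pics/c1.png",np.vstack([a,b])[:600])
E
```

```text
mallet (507, array([483.4, 346.6]), array([85.5, 36.9]), 74.2, np.float64(0.1933)) (891, array([481.9, 348.6]), array([84.8, 38.4]), 72.9, np.float64(0.1938))
stump (905, array([483.8, 344.8]), array([106.4, 108.5]), 69.0, np.float64(0.1495)) (772, array([497.2, 348.9]), array([70.8, 99.4]), 16.8, np.float64(0.1505))
black (616, array([629.6,  93.8]), array([84. , 38.5]), 78.5, np.float64(0.2425)) (937, array([629.6,  96.7]), array([84.7, 37.8]), 78.8, np.float64(0.2409))
brass (574, array([610.7,  -4.2]), array([83.8, 37.6]), 78.4, np.float64(0.2349)) (589, array([608.7,  -2.1]), array([85.6, 37.2]), 78.4, np.float64(0.2352))
blue (645, array([ 581.2, -201.5]), array([84.1, 58.9]), 79.1, np.float64(0.2394)) (533, array([ 568.3, -197.1]), array([86.3, 39.1]), 78.3, np.float64(0.2376))
fork (494, array([ 629.3, -109.9]), array([52.5, 77.7]), 78.9, np.float64(0.1994)) (507, array([ 626.7, -108. ]), array([56. , 76.9]), 78.1, np.float64(0.1994))
bar (1379, array([624.7, -58.3]), array([448.7,  90.1]), 79.2, np.float64(0.1855)) (284, array([646.3, -64.6]), array([82.3, 57.2]), 51.0, np.float64(0.186))
spool (185, array([450.1,   0.8]), array([42.6, 40. ]), 88.4, np.float64(0.0444)) (169, array([448.2,   2.6]), array([41.6, 40.9]), 50.6, np.float64(0.0448))
bowl (302, array([ 419.7, -138.3]), array([96.3, 96.1]), 42.5, np.float64(0.0356)) (232, array([ 410.2, -136.6]), array([97.5, 80.1]), 82.1, np.float64(0.0336))
jar (284, array([620.8, 274.8]), array([51.1, 52.3]), 18.5, np.float64(0.0694)) (603, array([619.1, 277. ]), array([53.6, 51.7]), 30.5, np.float64(0.0697))
```

View pics/c1.png

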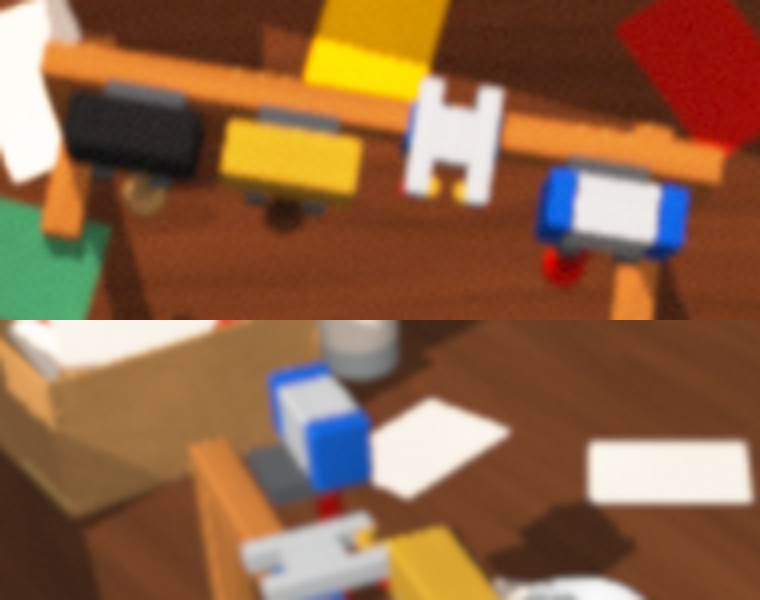

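The crop shows the empty silver fork with both brass rollers at the front, between the brass head and the blue head. The rack's yaw is about -11.5°. I'll turn the tool first so that it closes across the head's thickness.

arm_command(twist=[[0,0,0.15],[0,0,0.15],[0,0,0.15],[0,0,0.15],[0,0,0.15]], slide=[[0,0,0],[0,0,0],[0,0,0],[0,0,0],[0,0,0]], jaw=[0.085,0.085,0.085,0.085,0.085], force=40)

```text
clock: 0.72
ee_pos: [0.2536, 0.6786, 0.2306]
ee_rot: [[-0.442, 0.897, -0.001], [0.897, 0.442, -0.001], [-0.001, -0.001, -1.0]]
force: [0.7, 0.3, -0.9]
width: 0.0847
grasp_force: 0.0
```

arm_command(twist=[[0,0,0.15],[0,0,0.15],[0,0,0.15],[0,0,0.15],[0,0,0.15]], slide=[[0,0,0],[0,0,0],[0,0,0],[0,0,0],[0,0,0]], jaw=[0.085,0.085,0.085,0.085,0.085])

```text
clock: 1.35
ee_pos: [0.2535, 0.6787, 0.2306]
ee_rot: [[0.288, 0.958, -0.0], [0.958, -0.288, -0.001], [-0.001, -0.0, -1.0]]
force: [0.8, -0.0, 0.6]
width: 0.0848
grasp_force: 0.0
```

arm_command(twist=[[0,0,0],[0,0,0],[0,0,0],[0,0,0],[0,0,0]], slide=[[-0.025,0.0314,-0.002],[-0.025,0.0314,-0.002],[-0.025,0.0314,-0.002],[-0.025,0.0314,-0.002],[-0.025,0.0314,-0.002]], jaw=[0.085,0.085,0.085,0.085,0.085])

```text
clock: 1.98
ee_pos: [0.3695, 0.5134, 0.241]
ee_rot: [[0.283, 0.959, -0.0], [0.959, -0.283, -0.001], [-0.001, -0.0, -1.0]]
force: [0.6, -0.6, 0.1]
width: 0.0853
grasp_force: 0.0
```

arm_command(twist=[[0,0,0],[0,0,0],[0,0,0],[0,0,0],[0,0,0]], slide=[[-0.025,0.0314,0],[-0.025,0.0314,0],[-0.025,0.0314,0],[-0.025,0.0314,0],[-0.025,0.0314,0]], jaw=[0.085,0.085,0.085,0.085,0.085])

```text
clock: 2.6
ee_pos: [0.4846, 0.3492, 0.241]
ee_rot: [[0.283, 0.959, -0.001], [0.959, -0.283, -0.0], [-0.001, -0.0, -1.0]]
force: [0.5, 0.3, 0.3]
width: 0.0844
grasp_force: 0.0
```

Run:
```python
from bench import bot, cams
from h import *
s=bot.get_state(); print(s["ee_pos"],np.round(s["ee_rot"],3).tolist())
d=cams.get_image("wrist"); cv2.imwrite("pics/w1.png",d["img"]); P=cloud(d)
m=np.linalg.norm(P[...,:2]-[.482,.3475],axis=-1)<.06
print(rect(P,m,.18,.21)); print(np.round(-d["R"].T@d["t"],3))
```

```text
[0.48456517 0.34924225 0.24095451] [[0.283, 0.959, -0.001], [0.959, -0.283, -0.0], [-0.001, -0.0, -1.0]]
(6618, array([481.2, 347.2]), array([83.9, 37.1]), 73.5, np.float64(0.1946))
[0.504 0.412 0.384]
```

View pics/w1.png

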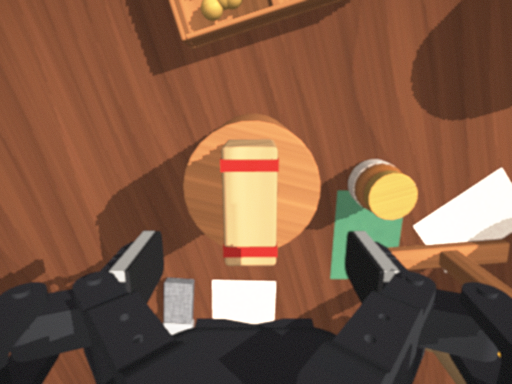

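The wrist view shows the head centred at about (250,202), square to the fingers. I'm descending and will grip slightly above centre.

arm_command(twist=[[0,0,0],[0,0,0],[0,0,0],[0,0,0],[0,0,0]], slide=[[-0.0027,-0.0023,0.015],[0,0,0.022],[0,0,0.022],[0,0,0.016],[0,0,0.006]], jaw=[0.085,0.085,0.085,0.085,0.085])

```text
clock: 3.28
ee_pos: [0.4798, 0.3489, 0.1586]
ee_rot: [[0.282, 0.96, -0.002], [0.96, -0.282, -0.001], [-0.002, -0.002, -1.0]]
force: [-1.2, -0.6, -0.1]
width: 0.085
grasp_force: 0.0
```

arm_command(twist=[[0,0,0],[0,0,0],[0,0,0],[0,0,0],[0,0,0]], slide=[[0,0,0],[0,0,0],[0,0,0],[0,0,0],[0,0,0]], jaw=[0.06,0.05,0.04,0.03,0.03], force=80)

```text
clock: 3.9
ee_pos: [0.4818, 0.3488, 0.1612]
ee_rot: [[0.283, 0.959, 0.001], [0.959, -0.283, 0.001], [0.001, 0.001, -1.0]]
force: [-1.6, -0.1, 5.5]
width: 0.0353
grasp_force: 80.8
```

arm_command(twist=[[0,0,0],[0,0,0],[0,0,0],[0,0,0],[0,0,0]], slide=[[0,0,0],[0,0,0],[0,0,0],[0,0,0],[0,0,0]], jaw=[0.02,0.02,0.02,0.02,0.02])

```text
clock: 4.53
ee_pos: [0.4818, 0.3488, 0.1612]
ee_rot: [[0.283, 0.959, 0.001], [0.959, -0.283, 0.001], [0.001, 0.0, -1.0]]
force: [-1.1, -1.2, 6.4]
width: 0.0348
grasp_force: 80.8
```

arm_command(twist=[[0,0,0],[0,0,0],[0,0,0],[0,0,0],[0,0,0]], slide=[[0,0,-0.015],[0,0,-0.035],[0,0,-0.045],[0,0,-0.05],[0,0,-0.035]], jaw=[0.02,0.02,0.02,0.02,0.02])

```text
clock: 5.15
ee_pos: [0.4814, 0.3481, 0.3427]
ee_rot: [[0.284, 0.959, 0.001], [0.959, -0.284, 0.001], [0.001, 0.001, -1.0]]
force: [1.4, 0.5, -3.5]
width: 0.0347
grasp_force: 80.3
```

Run:
```python
from bench import bot, cams
from h import *
s=bot.get_state(); p=s["ee_pos"]; R=s["ee_rot"]; print(p,np.round(R,3).tolist(),s["force"],s["width"])
d=cams.get_image("wrist"); cv2.imwrite("pics/w2.png",d["img"]); P=cloud(d)
a=np.deg2rad(-11.5); X=np.array([np.cos(a),np.sin(a),0]); Y=np.array([-np.sin(a),np.cos(a),0])
t=.535*X+.0185*Y; print(t, (np.r_[t[:2],p[2]]-p)@R)
```

```text
[0.48144374 0.34813198 0.34266768] [[0.284, 0.959, 0.001], [0.959, -0.284, 0.001], [0.001, 0.001, -1.0]] [ 1.38597849  0.46678793 -3.50533558] 0.034732617323288646
[ 0.52794802 -0.08853324  0.        ] [-4.05558853e-01  1.68407445e-01 -3.33259700e-04]
```

View pics/w2.png

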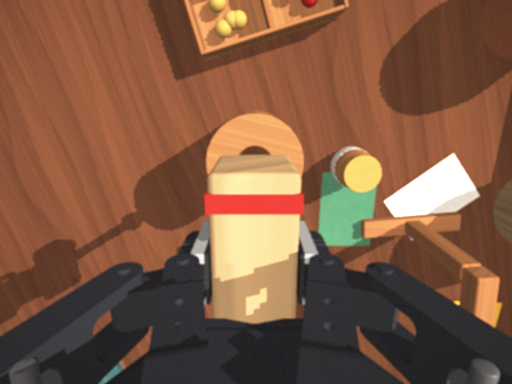

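The mallet is out of the bore and gripped squarely between the pads. Next I carry it to a point in front of the fork.

arm_command(twist=[[0,0,0],[0,0,0],[0,0,0],[0,0,0],[0,0,0]], slide=[[-0.02,0.0083,0],[-0.045,0.0187,0],[-0.045,0.0187,0],[-0.045,0.0187,0],[-0.045,0.0187,0]], jaw=[0.02,0.02,0.02,0.02,0.02])

```text
clock: 5.82
ee_pos: [0.5023, 0.1295, 0.3382]
ee_rot: [[0.284, 0.959, -0.004], [0.959, -0.284, -0.002], [-0.003, -0.003, -1.0]]
force: [1.0, 0.4, -4.2]
width: 0.0348
grasp_force: 80.4
```

arm_command(twist=[[0,0,0],[0,0,0],[0,0,0],[0,0,0],[0,0,0]], slide=[[-0.045,0.0187,0],[-0.045,0.0187,0],[-0.045,0.0187,0],[-0.045,0.0187,0],[-0.025,0.0104,0]], jaw=[0.02,0.02,0.02,0.02,0.02])

```text
clock: 6.45
ee_pos: [0.525, -0.0921, 0.3385]
ee_rot: [[0.289, 0.957, -0.004], [0.957, -0.289, -0.001], [-0.003, -0.004, -1.0]]
force: [0.8, -0.1, -3.8]
width: 0.0346
grasp_force: 80.4
```

arm_command(twist=[[0,0,-0.04],[0,0,-0.045],[0,0,0],[0,0,0],[0,0,0]], slide=[[0,0,0],[0,0,0],[0,0,0],[0,0,0],[0,0,0]], jaw=[0.02,0.02,0.02,0.02,0.02])

```text
clock: 7.08
ee_pos: [0.5278, -0.0872, 0.34]
ee_rot: [[0.2, 0.98, -0.001], [0.98, -0.2, 0.0], [-0.0, -0.001, -1.0]]
force: [0.1, -0.1, -3.2]
width: 0.0353
grasp_force: 80.3
```

```bash
cat >> h.py <<'E'
a=np.deg2rad(-11.5); X=np.array([np.cos(a),np.sin(a),0]); Y=np.array([-np.sin(a),np.cos(a),0])
E
cat > look.py <<'E'
from bench import bot, cams
from h import *
import sys
s=bot.get_state(); p=s["ee_pos"]; R=s["ee_rot"]; f=s["force"]
print("uvz",np.round([p@X*1000,p@Y*1000,p[2]*1000],1),"yaw",np.rad2deg(np.arctan2(R[1,1],R[0,1])).round(2),"tilt",np.round(R[:,2],4),"f uvz",np.round([f@X,f@Y,f[2]],1),"w",s["width"],"t",s["clock"])
for n in sys.argv[2:]:
    d=cams.get_image(n); cv2.imwrite(f"pics/{n}_{sys.argv[1]}.png",d["img"]); np.save(f"{n}.npy",d,allow_pickle=True)
E
python3 look.py 3 top scene
python3 - <<'E'
from h import *
for n in ("top","scene"):
    d=np.load(n+".npy",allow_pickle=True).item(); P=cloud(d); uv=np.stack([P@X,P@Y,P[...,2]],-1)*1000
    hsv=cv2.cvtColor(d["img"],cv2.COLOR_BGR2HSV)
    q=uv[(uv[...,2]>300)&(uv[...,2]<380)&(abs(uv[...,1]-18)<60)&(abs(uv[...,0]-535)<50)]
    for lo in range(310,380,10): 
        s=q[(q[:,2]>=lo)&(q[:,2]<lo+10)]
        if len(s)>5: print(n,lo,len(s),np.percentile(s,[2,98],axis=0).round(1).tolist())
    for c,nm in ((18,"fork"),(118,"brass"),(-82,"blue")):
        lo,hi=(194,206) if nm=="fork" else (222,245)
        s=uv[(uv[...,2]>lo)&(uv[...,2]<hi)&(abs(uv[...,1]-c)<50)&(abs(uv[...,0]-610)<70)]
        if len(s)>5: print(n,nm,len(s),np.percentile(s,[1,99],axis=0).round(1).tolist())
E
```

```text
uvz [534.6  19.8 340. ] yaw -11.54 tilt [-6.e-04  1.e-04 -1.e+00] f uvz [ 0.1 -0.1 -3.2] w 0.03531459988136898 t 7.075
top 330 10 [[518.3, 43.4, 332.3], [542.8, 60.4, 338.9]]
top 340 13 [[518.5, 44.6, 340.3], [548.7, 60.3, 349.6]]
top 350 11 [[518.1, 45.5, 350.4], [544.5, 60.2, 359.0]]
top 360 19 [[518.4, 46.7, 360.3], [549.8, 60.3, 369.9]]
top 370 121 [[518.9, 44.4, 370.2], [554.1, 59.9, 375.9]]
top fork 84 [[607.6, 33.7, 195.4], [676.2, 43.8, 204.1]]
top brass 517 [[581.1, 76.5, 223.6], [616.4, 158.7, 239.4]]
top blue 34 [[581.9, -123.9, 238.4], [616.0, -117.3, 244.3]]
scene 310 6 [[532.9, 18.2, 310.7], [542.6, 27.8, 311.5]]
scene 330 91 [[517.8, 9.8, 330.4], [552.8, 62.7, 339.8]]
scene 340 107 [[517.1, 21.7, 340.3], [563.2, 62.5, 349.5]]
scene 350 124 [[518.5, 16.0, 350.3], [564.9, 62.2, 359.8]]
scene 360 139 [[503.8, 17.7, 360.1], [565.3, 61.8, 369.8]]
scene 370 319 [[506.2, -15.5, 370.6], [564.9, 60.6, 379.2]]
scene fork 444 [[543.7, -8.3, 194.2], [673.5, 45.7, 203.5]]
scene brass 483 [[579.4, 79.7, 223.2], [615.1, 161.1, 238.4]]
scene blue 401 [[579.1, -120.7, 222.6], [615.6, -37.6, 243.8]]
```

arm_command(twist=[[0,0,0],[0,0,0],[0,0,0],[0,0,0],[0,0,0]], slide=[[0,0,0.015],[0,0,0.035],[0,0,0.035],[0,0,0.025],[0,0,0.014]], jaw=[0.02,0.02,0.02,0.02,0.02])

```text
clock: 7.8
ee_pos: [0.527, -0.0873, 0.2142]
ee_rot: [[0.201, 0.98, -0.003], [0.98, -0.201, -0.0], [-0.001, -0.003, -1.0]]
force: [0.1, -0.3, -3.4]
width: 0.035
grasp_force: 80.3
```

arm_command(twist=[[0,0,0],[0,0,0],[0,0,0],[0,0,0],[0,0,0]], slide=[[0,0.012,0],[0,0.012,0],[0,0.006,0],[0,0,0],[0,0,0]], jaw=[0.02,0.02,0.02,0.02,0.02])

```text
clock: 8.43
ee_pos: [0.5572, -0.0936, 0.2165]
ee_rot: [[0.201, 0.98, -0.0], [0.98, -0.201, 0.0], [0.0, -0.0, -1.0]]
force: [-0.5, 0.3, -4.5]
width: 0.0353
grasp_force: 80.4
```

```bash
python3 look.py 4 top scene
python3 - <<'E'
from h import *
for n in ("top","scene"):
    d=np.load(n+".npy",allow_pickle=True).item(); P=cloud(d); uv=np.stack([P@X,P@Y,P[...,2]],-1)*1000
    q=uv[(uv[...,2]>212)&(uv[...,2]<260)&(abs(uv[...,1]-18)<52)&(abs(uv[...,0]-565)<28)&(uv[...,1]>42)]
    print(n,"head",len(q),np.percentile(q,[2,98],axis=0).round(1).tolist())
    s=uv[(uv[...,2]>194)&(uv[...,2]<206)&(abs(uv[...,1]-18)<30)&(uv[...,0]>595)&(uv[...,0]<680)]
    print(n,"fork",len(s),np.percentile(s,[1,99],axis=0).round(1).tolist())
a=cv2.imread("pics/scene_4.png")[90:210,130:300]; b=cv2.imread("pics/top_4.png")[110:210,220:390]
cv2.imwrite("pics/c4.png",np.vstack([cv2.resize(x,None,fx=2.7,fy=2.7,interpolation=2) for x in (a,b)]))
E
```

```text
uvz [564.7  19.4 216.5] yaw -11.58 tilt [-2.e-04  3.e-04 -1.e+00] f uvz [-0.6  0.2 -4.5] w 0.03528807239353923 t 8.425Traceback (most recent call last):
  File "<stdin>", line 5, in <module>
    return _quantile_unchecked(
        a, q, axis, out, overwrite_input, method, keepdims, weights)
    return _ureduce(a,
                    func=_quantile_ureduce_func,
    ...<5 lines>...
                    overwrite_input=overwrite_input,
                    method=method)
    r = func(a, **kwargs)
    result = _quantile(arr,
                       quantiles=q,
    ...<2 lines>...
                       out=out,
                       weights=wgt)
    slices_having_nans = np.isnan(arr[-1, ...])
                                  ~~~^^^^^^^^^
IndexError: index -1 is out of bounds for axis 0 with size 0
```

Run:
```python
from h import *
a=cv2.imread("pics/scene_4.png")[90:210,130:300]; b=cv2.imread("pics/top_4.png")[110:210,220:390]
cv2.imwrite("pics/c4.png",np.vstack([cv2.resize(x,None,fx=2.7,fy=2.7,interpolation=2) for x in (a,b)]))
d=np.load("scene.npy",allow_pickle=True).item(); P=cloud(d); uv=np.stack([P@X,P@Y,P[...,2]],-1)*1000
s=uv[(uv[...,2]>194)&(uv[...,2]<206)&(abs(uv[...,1]-18)<30)&(uv[...,0]>588)&(uv[...,0]<680)]
print("fork",len(s),np.percentile(s,[1,99],axis=0).round(1).tolist())
s=uv[(uv[...,2]>209)&(uv[...,2]<255)&(abs(uv[...,1]-18)<50)&(abs(uv[...,0]-565)<22)]
print("head",len(s),np.percentile(s,[1,99],axis=0).round(1).tolist())
```

```text
fork 441 [[598.8, -8.3, 194.2], [673.1, 46.1, 202.4]]
head 535 [[545.2, -16.9, 210.9], [586.1, 62.6, 253.9]]
```

View pics/c4.png

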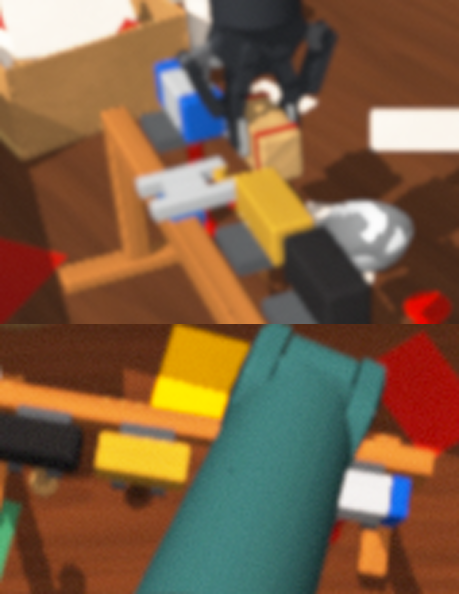

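The scene crop shows the mallet squarely in front of the fork, with the head just above prong level. Now I advance slowly and go by the force readings.

arm_command(twist=[[0,0,0],[0,0,0],[0,0,0],[0,0,0],[0,0,0]], slide=[[0,0.006,0],[0,0.006,0],[0,0.006,0],[0,0.004,0],[0,0.003,0]], jaw=[0.02,0.02,0.02,0.02,0.02])

```text
clock: 9.15
ee_pos: [0.5823, -0.0987, 0.2162]
ee_rot: [[0.201, 0.98, -0.0], [0.98, -0.201, -0.0], [-0.0, -0.0, -1.0]]
force: [-0.1, -0.7, -2.7]
width: 0.035
grasp_force: 80.4
```

arm_command(twist=[[0,0,0],[0,0,0],[0,0,0],[0,0,0],[0,0,0]], slide=[[0,0.001,0],[0,0.001,0],[0,0.001,0],[0,0.001,0],[0,0.001,0]], jaw=[0.02,0.02,0.02,0.02,0.02])

```text
clock: 9.78
ee_pos: [0.5866, -0.0998, 0.2163]
ee_rot: [[0.201, 0.98, -0.001], [0.98, -0.201, -0.0], [-0.0, -0.001, -1.0]]
force: [-0.5, -0.6, -1.7]
width: 0.0351
grasp_force: 80.4
```

```bash
python3 look.py 5
```

```text
uvz [594.8  19.2 216.3] yaw -11.57 tilt [-5.e-04 -1.e-04 -1.e+00] f uvz [-0.4 -0.7 -1.7] w 0.03509248248633429 t 9.775
```

arm_command(twist=[[0,0,0],[0,0,0],[0,0,0],[0,0,0],[0,0,0]], slide=[[0,0.001,0],[0,0.001,0],[0,0.001,0],[0,0,0],[0,0,0]], jaw=[0.02,0.02,0.02,0.02,0.02])

```text
clock: 10.4
ee_pos: [0.5873, -0.0998, 0.2162]
ee_rot: [[0.201, 0.98, -0.005], [0.98, -0.201, 0.002], [0.001, -0.006, -1.0]]
force: [-6.9, 1.9, 2.2]
width: 0.0349
grasp_force: 81.2
```

```bash
python3 look.py 6
```

```text
uvz [595.4  19.3 216.2] yaw -11.59 tilt [-0.0054  0.002  -1.    ] f uvz [-7.2  0.5  2.2] w 0.0349106058265991 t 10.4
```

arm_command(twist=[[0,0,0],[0,0,0],[0,0,0],[0,0,0],[0,0,0]], slide=[[0,0.0005,0],[0,0.0005,0],[0,0,0],[0,0,0],[0,0,0]], jaw=[0.02,0.02,0.02,0.02,0.02])

```text
clock: 11.02
ee_pos: [0.5881, -0.1, 0.2162]
ee_rot: [[0.201, 0.98, -0.006], [0.98, -0.201, 0.002], [0.001, -0.006, -1.0]]
force: [-6.5, 0.9, 2.4]
width: 0.0349
grasp_force: 81.2
```

```bash
python3 look.py 7 scene
python3 - <<'E'
from bench import bot
import numpy as np
print(np.round(bot.get_state()["moment"],2))
from h import *
d=np.load("scene.npy",allow_pickle=True).item(); P=cloud(d); uv=np.stack([P@X,P@Y,P[...,2]],-1)*1000
m=(abs(uv[...,1]-62)<3)&(abs(uv[...,0]-596)<25)&(uv[...,2]>200)&(uv[...,2]<260)
print(np.percentile(uv[m],[1,10,90,99],axis=0).round(1).tolist())
a=d["img"][100:220,130:290]; cv2.imwrite("pics/c7.png",cv2.resize(a,None,fx=4.5,fy=4.5,interpolation=2))
E
```

```text
uvz [596.2  19.3 216.2] yaw -11.59 tilt [-0.0057  0.0021 -1.    ] f uvz [-6.6 -0.4  2.4] w 0.034907160277414084 t 11.025
[0.26 1.54 0.01]
[[579.2, 59.0, 208.3], [582.2, 59.1, 223.9], [610.1, 61.9, 246.7], [612.7, 62.8, 250.2]]
```

View pics/c7.png

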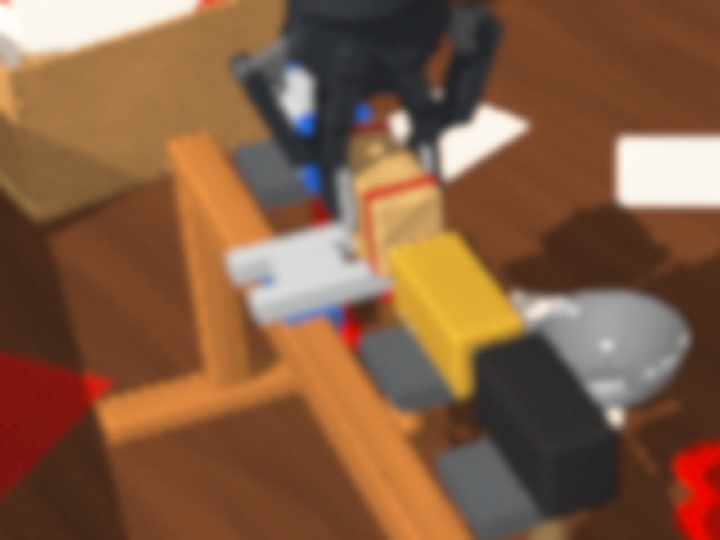

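The head sits over the prongs, and the handle is against the rollers, which are yielding at about 6.6 N. I keep pushing slowly.

arm_command(twist=[[0,0,0],[0,0,0],[0,0,0],[0,0,0],[0,0,0]], slide=[[0,0.0008,0],[0,0.0008,0],[0,0.0008,0],[0,0.0006,0],[0,0,0]], jaw=[0.02,0.02,0.02,0.02,0.02])

```text
clock: 11.7
ee_pos: [0.5944, -0.1011, 0.2163]
ee_rot: [[0.201, 0.98, 0.001], [0.98, -0.201, -0.001], [-0.0, 0.001, -1.0]]
force: [-1.5, -0.9, -3.5]
width: 0.0348
grasp_force: 80.8
```

```bash
python3 look.py 8
```

```text
uvz [602.6  19.4 216.3] yaw -11.57 tilt [ 1.4e-03 -6.0e-04 -1.0e+00] f uvz [-1.3 -1.1 -3.5] w 0.034779749293901485 t 11.7
```

arm_command(twist=[[0,0,0],[0,0,0],[0,0,0],[0,0,0],[0,0,0]], slide=[[0,0.0015,0],[0,0.0015,0],[0,0.0015,0],[0,0.0015,0],[0,0.001,0]], jaw=[0.02,0.02,0.02,0.02,0.02])

```text
clock: 12.32
ee_pos: [0.602, -0.1026, 0.2164]
ee_rot: [[0.2, 0.98, 0.003], [0.98, -0.2, -0.001], [-0.0, 0.003, -1.0]]
force: [4.6, -0.7, -7.9]
width: 0.0348
grasp_force: 80.3
```

```bash
python3 look.py 9
```

```text
uvz [610.4  19.5 216.4] yaw -11.56 tilt [ 2.6e-03 -9.0e-04 -1.0e+00] f uvz [ 4.6  0.3 -7.9] w 0.03480082192560827 t 12.325
```

arm_command(twist=[[0,0,0],[0,0,0],[0,0,0],[0,0,0],[0,0,0]], slide=[[0,0.001,0],[0,0.001,0],[0,0.001,0],[0,0.001,0],[0,0,0]], jaw=[0.02,0.02,0.02,0.02,0.02])

```text
clock: 12.95
ee_pos: [0.6035, -0.1031, 0.2163]
ee_rot: [[0.201, 0.98, -0.002], [0.98, -0.201, 0.001], [0.0, -0.002, -1.0]]
force: [1.1, -0.6, -4.0]
width: 0.035
grasp_force: 80.7
```

```bash
python3 look.py 10
```

```text
uvz [611.9  19.2 216.3] yaw -11.58 tilt [-2.1e-03  8.0e-04 -1.0e+00] f uvz [ 1.2 -0.4 -4. ] w 0.034969871685004345 t 12.95
```

arm_command(twist=[[0,0,0],[0,0,0],[0,0,0],[0,0,0],[0,0,0]], slide=[[0,0.001,0],[0,0.001,0],[0,0,0],[0,0,0],[0,0,0]], jaw=[0.02,0.02,0.02,0.02,0.02])

```text
clock: 13.58
ee_pos: [0.6057, -0.1032, 0.2161]
ee_rot: [[0.201, 0.98, -0.002], [0.98, -0.201, 0.001], [0.0, -0.002, -1.0]]
force: [-1.8, 1.0, -2.1]
width: 0.0351
grasp_force: 81.0
```

```bash
python3 look.py 11
```

```text
uvz [614.2  19.6 216.1] yaw -11.57 tilt [-1.7e-03  8.0e-04 -1.0e+00] f uvz [-2.   0.6 -2.1] w 0.03511798987129782 t 13.575
```

arm_command(twist=[[0,0,0],[0,0,0],[0,0,0],[0,0,0],[0,0,0]], slide=[[0,0.001,0],[0,0.001,0],[0,0.0005,0],[0,0,0],[0,0,0]], jaw=[0.02,0.02,0.02,0.02,0.02])

```text
clock: 14.2
ee_pos: [0.606, -0.1033, 0.2158]
ee_rot: [[0.201, 0.98, -0.007], [0.98, -0.201, 0.002], [0.001, -0.007, -1.0]]
force: [-6.1, 2.7, 0.3]
width: 0.0352
grasp_force: 81.6
```

```bash
python3 look.py 12
```

```text
uvz [614.4  19.5 215.8] yaw -11.57 tilt [-0.0065  0.0025 -1.    ] f uvz [-6.6  1.4  0.3] w 0.03524023543912214 t 14.2
```

The position holds at u = 614.4 mm while the force rises, so this is the back stop. I raise the force to about 12 N and hold it.

arm_command(twist=[[0,0,0],[0,0,0],[0,0,0],[0,0,0],[0,0,0]], slide=[[0,0.001,0],[0,0.001,0],[0,0.0006,0],[0,0,0],[0,0,0]], jaw=[0.02,0.02,0.02,0.02,0.02])

```text
clock: 14.82
ee_pos: [0.6062, -0.1035, 0.2155]
ee_rot: [[0.201, 0.98, -0.012], [0.98, -0.201, 0.004], [0.002, -0.012, -1.0]]
force: [-9.7, 2.7, 3.1]
width: 0.0348
grasp_force: 81.9
```

```bash
python3 look.py 13
```

```text
uvz [614.6  19.5 215.5] yaw -11.58 tilt [-0.0116  0.0042 -0.9999] f uvz [-10.1   0.7   3.1] w 0.03483989665532141 t 14.825
```

arm_command(twist=[[0,0,0],[0,0,0],[0,0,0],[0,0,0],[0,0,0]], slide=[[0,0.0006,0],[0,0.0006,0],[0,0,0],[0,0,0],[0,0,0]], jaw=[0.02,0.02,0.02,0.02,0.02])

```text
clock: 15.45
ee_pos: [0.6063, -0.1035, 0.2153]
ee_rot: [[0.201, 0.98, -0.014], [0.98, -0.201, 0.005], [0.002, -0.015, -1.0]]
force: [-11.6, 3.4, 5.4]
width: 0.0348
grasp_force: 82.1
```

```bash
python3 look.py 14
```

```text
uvz [614.7  19.5 215.3] yaw -11.59 tilt [-0.0139  0.005  -0.9999] f uvz [-12.    1.    5.4] w 0.03477844970759112 t 15.45
```

arm_command(twist=[[0,0,0],[0,0,0],[0,0,0],[0,0,0],[0,0,0]], slide=[[0,0,0],[0,0,0],[0,0,0],[0,0,0],[0,0,0]], jaw=[0.02,0.02,0.02,0.02,0.02])

```text
clock: 16.08
ee_pos: [0.6063, -0.1035, 0.2153]
ee_rot: [[0.201, 0.98, -0.014], [0.98, -0.201, 0.005], [0.002, -0.015, -1.0]]
force: [-11.5, 2.7, 4.6]
width: 0.0351
grasp_force: 82.1
```

arm_command(twist=[[0,0,0],[0,0,0],[0,0,0],[0,0,0],[0,0,0]], slide=[[0,0,0],[0,0,0],[0,0,0],[0,0,0],[0,0,0]], jaw=[0.02,0.02,0.02,0.02,0.02])

```text
clock: 16.7
ee_pos: [0.6063, -0.1035, 0.2153]
ee_rot: [[0.201, 0.98, -0.014], [0.98, -0.201, 0.005], [0.002, -0.015, -1.0]]
force: [-11.6, 3.1, 5.1]
width: 0.0347
grasp_force: 82.1
```

arm_command(twist=[[0,0,0],[0,0,0],[0,0,0],[0,0,0],[0,0,0]], slide=[[0,-0.002,0],[0,-0.002,0],[0,-0.002,0],[0,-0.001,0],[0,0,0]], jaw=[0.02,0.02,0.02,0.02,0.02])

```text
clock: 17.32
ee_pos: [0.6057, -0.1035, 0.2161]
ee_rot: [[0.201, 0.98, -0.0], [0.98, -0.201, -0.0], [-0.0, -0.0, -1.0]]
force: [-3.1, 0.9, -4.6]
width: 0.0353
grasp_force: 81.1
```

```bash
python3 look.py 15 scene
```

```text
uvz [614.2  19.3 216.1] yaw -11.57 tilt [-4.e-04 -1.e-04 -1.e+00] f uvz [-3.2  0.2 -4.6] w 0.035343725152992625 t 17.325
```

arm_command(twist=[[0,0,0],[0,0,0],[0,0,0],[0,0,0],[0,0,0]], slide=[[0,-0.0005,0],[0,-0.0005,0],[0,0,0.001],[0,0,0.001],[0,0,0]], jaw=[0.02,0.02,0.02,0.02,0.02])

```text
clock: 18.0
ee_pos: [0.6056, -0.1036, 0.2146]
ee_rot: [[0.201, 0.98, 0.002], [0.98, -0.201, -0.001], [-0.0, 0.002, -1.0]]
force: [-0.8, 0.2, -2.0]
width: 0.035
grasp_force: 81.2
```

```bash
python3 look.py 16
```

```text
uvz [614.1  19.2 214.6] yaw -11.58 tilt [ 1.7e-03 -7.0e-04 -1.0e+00] f uvz [-0.8  0.  -2. ] w 0.03504021048474818 t 18.0
```

arm_command(twist=[[0,0,0],[0,0,0],[0,0,0],[0,0,0],[0,0,0]], slide=[[0,0,0.001],[0,0,0.0005],[0,0,0.0005],[0,0,0],[0,0,0]], jaw=[0.02,0.02,0.02,0.02,0.02])

```text
clock: 18.62
ee_pos: [0.6049, -0.1033, 0.2123]
ee_rot: [[0.201, 0.98, 0.0], [0.98, -0.201, -0.0], [-0.0, 0.0, -1.0]]
force: [0.2, -0.5, -3.2]
width: 0.035
grasp_force: 81.2
```

```bash
python3 look.py 17
```

```text
uvz [613.3  19.4 212.3] yaw -11.57 tilt [ 2.e-04 -1.e-04 -1.e+00] f uvz [ 0.3 -0.5 -3.2] w 0.034981051346139824 t 18.625
```

arm_command(twist=[[0,0,0],[0,0,0],[0,0,0],[0,0,0],[0,0,0]], slide=[[0,0,0.0005],[0,0,0.0005],[0,0,0.0005],[0,0,0],[0,0,0]], jaw=[0.02,0.02,0.02,0.02,0.02])

```text
clock: 19.25
ee_pos: [0.6048, -0.1033, 0.2113]
ee_rot: [[0.201, 0.98, 0.0], [0.98, -0.201, 0.0], [0.0, 0.0, -1.0]]
force: [-2.7, 1.0, 2.6]
width: 0.035
grasp_force: 81.8
```

```bash
python3 look.py 18
```

```text
uvz [613.3  19.3 211.3] yaw -11.58 tilt [ 1.e-04  3.e-04 -1.e+00] f uvz [-2.9  0.4  2.6] w 0.034991960823597124 t 19.25
```

The head has landed on the prongs, with fz gone from -3 to +2.6 N. I release it gently.

arm_command(twist=[[0,0,0],[0,0,0],[0,0,0],[0,0,0],[0,0,0]], slide=[[0,0,0],[0,0,0],[0,0,0],[0,0,0],[0,0,0]], jaw=[0.03,0.037,0.04,0.045,0.05], force=20)

```text
clock: 19.88
ee_pos: [0.605, -0.1033, 0.2108]
ee_rot: [[0.201, 0.98, 0.0], [0.98, -0.201, -0.0], [-0.0, 0.0, -1.0]]
force: [-0.0, -0.2, 0.3]
width: 0.0499
grasp_force: 0.0
```

arm_command(twist=[[0,0,0],[0,0,0],[0,0,0],[0,0,0],[0,0,0]], slide=[[0,0,0],[0,0,0],[0,0,0],[0,0,0],[0,0,0]], jaw=[0.06,0.07,0.08,0.08,0.08])

```text
clock: 20.5
ee_pos: [0.6048, -0.1033, 0.2108]
ee_rot: [[0.201, 0.98, 0.0], [0.98, -0.201, -0.0], [0.0, 0.0, -1.0]]
force: [-0.8, 0.7, -1.0]
width: 0.0802
grasp_force: 0.0
```

```bash
python3 look.py 19
```

```text
uvz [613.3  19.4 210.8] yaw -11.57 tilt [ 1.e-04 -0.e+00 -1.e+00] f uvz [-0.9  0.6 -1. ] w 0.08019302664727809 t 20.5
```

Free. I raise straight up, back away, and look.

arm_command(twist=[[0,0,0],[0,0,0],[0,0,0],[0,0,0],[0,0,0]], slide=[[0,0,-0.01],[0,0,-0.02],[0,0,-0.03],[0,0,-0.04],[0,0,-0.04]], jaw=[0.08,0.08,0.08,0.08,0.08])

```text
clock: 21.12
ee_pos: [0.6047, -0.1034, 0.3527]
ee_rot: [[0.201, 0.98, 0.0], [0.98, -0.201, -0.0], [-0.0, 0.0, -1.0]]
force: [0.0, 0.1, 0.0]
width: 0.0798
grasp_force: 0.0
```

arm_command(twist=[[0,0,0],[0,0,0],[0,0,0],[0,0,0],[0,0,0]], slide=[[0,-0.03,0],[0,-0.03,0],[0,-0.03,0],[0,-0.03,0],[0,-0.02,0]], jaw=[0.08,0.08,0.08,0.08,0.08])

```text
clock: 21.75
ee_pos: [0.4662, -0.0753, 0.3513]
ee_rot: [[0.201, 0.98, 0.0], [0.98, -0.201, 0.001], [0.001, 0.0, -1.0]]
force: [-0.3, 0.2, 0.6]
width: 0.0799
grasp_force: 0.0
```

```bash
python3 look.py 20 scene wrist
python3 - <<'E'
from h import *
d=np.load("scene.npy",allow_pickle=True).item(); P=cloud(d); uv=np.stack([P@X,P@Y,P[...,2]],-1)*1000
for c,n in ((18.5,"mallet"),(118.5,"brass"),(-81.5,"blue"),(218.5,"black")):
    s=uv[(uv[...,2]>210)&(uv[...,2]<255)&(abs(uv[...,1]-c)<49)&(abs(uv[...,0]-605)<40)]
    print(n,len(s),np.percentile(s,[1,99],axis=0).round(1).tolist())
w=cv2.imread("pics/wrist_20.png")
a=cv2.resize(d["img"][100:240,120:290],(510,420),interpolation=2)
cv2.imwrite("pics/c20.png",np.hstack([a,cv2.resize(w,(290,218))[:, :] if 0 else np.vstack([cv2.resize(w,(290,218)),np.zeros((202,290,3),np.uint8)])]))
E
```

```text
uvz [471.8  19.1 351.3] yaw -11.6 tilt [ 3.e-04  9.e-04 -1.e+00] f uvz [-0.3  0.2  0.6] w 0.07992423613477471 t 21.75
mallet 592 [[595.7, -20.3, 211.0], [631.4, 62.6, 246.1]]
brass 560 [[579.6, 78.7, 210.7], [615.2, 160.7, 238.1]]
blue 389 [[578.6, -121.0, 212.1], [615.8, -37.6, 243.7]]
black 884 [[579.4, 180.9, 211.1], [615.9, 261.2, 246.1]]
```

View pics/c20.png

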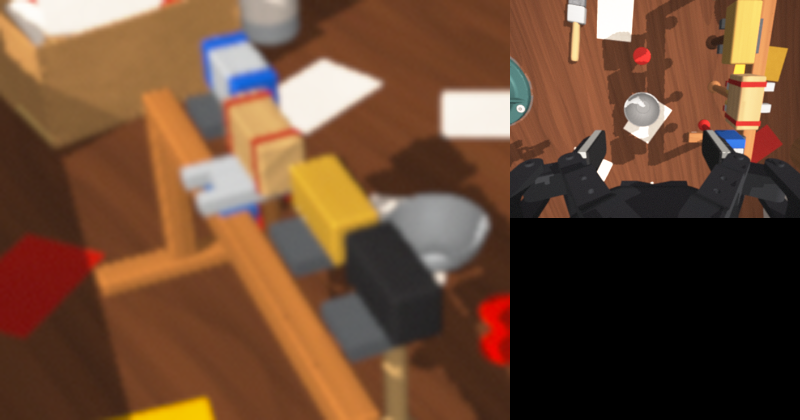

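The mallet hangs level and square in the fork, centred at u = 613.5 mm, inside the 2 mm of play behind the rollers. The neighbouring mallets have not moved. I'm handing in.

```bash
python3 -c "
from bench import bot
print(bot.job_done())"
```

```text
the job is handed in; nothing more can be done
None
```

The job is handed in at about 22 s: I pushed the mallet past the rollers, held it on the back stop at about 12 N for just over 1 s, then set it down and let go. The last look shows it hanging square at the depth where both rollers should be closed in front of it (I did not see the rollers themselves), and the neighbouring mallets have not moved.

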